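# Draw-latch the sample chamber shut

### The arm

A 7-joint arm with a two-finger parallel gripper is mounted at the origin on the work surface. World frame = base frame: x ahead of the robot, y to its left, z up, the work surface at z = 0. Lengths are in m, angles in rad, forces in N, time in s.
With the tool pointing down it reaches from about 0.35 to 0.9 m from the base axis. Payload 8.1 kg.
Tool frame: the origin (TCP) lies midway between the tips of the shut fingers; the grasp point (between the pads) lies 19 mm behind it (arm.hold_point_z is the distance from the TCP to the grasp point, in m); z points along the fingers, y is the direction in which the jaws open and shut (so a half turn about z gives the same grasp; the last joint's range is limited). The gripper opens to 92 mm and grips with 3 to 60 N. Pads are 19 mm wide; open, the fingers measure 130 mm over their backs; the gripper's body (75 mm by 190 mm) begins 47 mm behind the grasp point.
Start: joints at [1.066, 0.434, 0.025, 1.573, -0.012, 1.134, -0.075], TCP at [0.244, -0.575, 0.227] pointing down, gripper open.
Joint ranges: [-2.62, 2.62], [-0.44, 2.09], [-1.27, 1.32], [0.08, 2.57], [-1.32, 4.46], [0.12, 2], [-2.74, 2.74]. Speed limits (rad/s): [2.22, 2.22, 3.01, 3.01, 3.14, 3.14, 3.14].

### API

Orientations are given as a rotation vector (axis times angle).
In Python, from cell import arm gives the robot as it stands.
- The arm moves only by the shell command python3 -m pendant 'ROWS' [FORCE]. ROWS is JSON, a list of rows, each a list of 3 entries, a list of its own where there are three numbers: the shift along the tool's x, y, z in m, then the turn, a rotation vector about the tool's x, y, z in degrees, then the finger opening in m, from 0 to 0.0918. A call has 1 to 10 rows; each row shifts and turns the commanded pose from where the row before left it, along the tool's axes as they then stand; what a row does not reach is not made up. A row lasts 1/8 s, in which the tool goes at most 62.5 mm and 10.7 degrees, less where a joint would pass 70% of its speed; a pose out of reach is approached as far as the arm can. A call with a gripper value outside its range is refused whole. The fingers move at their own pace and stop on an object; FORCE is the grip in N (left out, the last holds). Time passes only in rows, so rows that do not move let the fingers close. It gives the time, the measured TCP pose, the force and the opening at its end, in the units of the state.
- arm.observe(): the state, without advancing time (a new reading comes with each control period).
- arm.get_image(name): name is "side" or "top"; returns (picture, depth): 480x640x3 uint8, red, green, blue; 480x640 float32, m along the optical axis (not along the pixel's ray), 0 where there is no reading.
- arm.camera_params(name): a dict with "fovy" (degrees; the focal length in pixels is half the picture's height over the tangent of half this angle, whatever the lens; pixels are square), "cx", "cy" (the principal point, pixels), "rvec" (rotation vector, rad) and "tvec" (3), from world to camera coordinates, as OpenCV has them. Camera axes: x right, y down, z forward; pixel columns grow to the right and rows downward; lengths in m; the calibration is good to about 2 mm. A picture is of the moment at which its call begins. camera_params takes no time and is no camera call.
- arm.sign_off(): hands the job in, once; it reports no verdict.
Trained networks look in the newest picture that a camera, given by its name, has taken for a name from the list of things; names that differ only in an ending like _2 or _b are one class to them, and where a whole thing is asked for, a point or a joint stands for the part that bears it (a point fixed in the world has none). Each returns a list of dicts, best first, with "conf" (0 to 1); they miss things now and then, are a little off and sometimes report something else, mostly with a low value. They report only what shows in the picture. A call takes as long as a camera call.
- arm.look_for(camera, label): "rect" ([centre column, centre row, width, height] in pixels, round what is visible of it).
- arm.masks_of(camera, label): "pixels" (480x640 bool, what is visible of it) and "rect" ([centre column, centre row, width, height] in pixels, round what is visible of it).
The state is a dict: "clock": time; "joints": joint angles; "dq": joint speeds; "joint_efforts": joint torques, N m; "position": TCP position; "ee_rot": TCP orientation; "force": force on the tool from outside, world axes, zero at the start; "ft_torque": the same for the moment, N m; "width": opening from 0.0 (shut) to 1.0 (fully open).
Only numpy, scipy, OpenCV 4.12 (cv2) and the standard library are available. Lean on these libraries where they do the work, as an engineer would, in place of code of your own. Each camera call takes 0.05 s, during which the arm holds its last target.

### The job

Close the sample chamber with its draw latch: push the sliding cover up against its seal, swing the wire loop over so that its cross-bar drops right behind the hooked keeper on the cover, then press the lever down flat, past centre, so that the cover is drawn tight and stays latched by itself. Do not force anything, and leave the jar, the beaker and the two loose nuts where they are.

Things in the scene. Friction and masses are not known exactly. Their poses are not given: they have to be found in the camera images.
- chamber: Split aluminium sample chamber screwed to the bench. Origin on the bench. Its +x points along the latch from lever to keeper, y lies along all hinge pins and the loop's bar, z up; the latch is centred on y = 0. Base plate x -175 to +145, 120 wide, 12 mm high. Fixed block on it: x -90 to +12, 100 wide, top 66 mm above the bench.
- lever_pivot (a point): Centre of the fixed pin on which the lever turns: chamber x -20, y 0, z 76 mm, so 10 mm above the block's top.
- lever (a joint): Lever angle, rad: 0 = lying flat over the block, pointing to the chamber's -x (closed); 1.57 = straight up; 1.85 = firm stop, leaning to +x (fully open). Dry friction of 0.1 Nm holds it where it is left. It starts half open, 1.0 to 1.4. Past centre is below about 0.25. Pulling the loop's bar to +x opens it; lowering it again does not unhook the loop.
- lever_tip (a point): Middle of the lever's free end, on its upper side (the side facing +x when the lever stands up), 58 mm from the pivot. The lever is a steel strip 18 mm wide (y), 6 mm thick; its mid-plane passes through the pivot and the strip lies 8 to 60 mm from it.
- loop_pin (a point): Moving hinge of the loop, on the lever: x = -16 cos(t - 0.19), z = 16 sin(t - 0.19) mm from lever_pivot (chamber axes, t = lever angle). The loop: two 5 mm wire legs at y = +-32 mm from here to a round cross-bar, 10 mm diameter, 60 mm long along y, 77.5 mm from the hinge. The loop's angle is NOT measured: it starts within 12 degrees to either side of the lever's line; find it by sight or touch.
- keeper_seat (a point): Where the bar's middle lies when hooked: +x side of the keeper, 5 mm above the cover's top; axes as the chamber's. With the cover on its seal and the lever at its stop the bar comes down 8 to 12 mm to the +x side of it; with the cover out or the lever down it lands on or before the keeper. The loop stays up if steeper than 40 degrees, falls by itself below 25.
- keeper_top (a point): Middle of the upper edge of the keeper: a steel hook plate on the cover, 20 mm wide (y), 5.5 mm thick, leaning to +x by 0.3 rad, standing 16 mm above the cover's top. Its overhanging far corner ends 2 mm short (in x) of keeper_seat.
- cover (a joint): How far the sliding cover stands out from closed along +x, m. Starts at 0.022 to 0.030; slides with 5 N of friction. At about 0.006 it meets the rubber seal (7000 N/m), and pushed on and let go it comes back to about 0.006; hard stop at 0. The closed latch holds it at about 0.002.
- nut_a: loose steel dome nut, 22 mm wide, 16 mm tall, on the chamber's base plate; leave alone
- nut_b: a second such nut beside it; leave alone
- beaker: glass beaker, 72 mm wide, 85 mm tall; origin under its centre; leave alone
- jar: amber glass jar with a lid, 64 mm wide, 75 mm tall; origin under its centre; leave alone
- cover_end (a point): Middle of the top edge of the cover's far end, the flat face looking to +x that can be pushed; at chamber x 66 mm when closed. The cover is an aluminium block 50 mm long (x), 100 wide, top level with the fixed block's, underside 14 mm above the bench. Its guide rods end in posts at y = +-42 mm (20 wide), x 108 to 120; between them the way is free.

How it is judged:
At the end, for the whole second after the job is handed in: The lever lies flat (under 0.1 rad), at rest, and the cover, held by the hooked loop against its springy seal, stands out less than 4 mm (value of joint lever below 0.1 rad and value of joint cover below 0.004 m and velocity of joint lever between -0.05 and 0.05 rad/s); the robot touches nothing.
It fails at once if the latch or chamber is forced (more than 60 N from the robot) (contact force between the arm and chamber above 60 N).
It fails at once if a nut, the jar or the beaker is pushed more than 40 mm away (distance of any of nut_a, nut_b, jar, beaker from where it was at the start of the episode above 0.04 m).
It also fails if it takes over 54 s, if anything falls off the work surface, if the arm or the gripper's body presses on something with over 40 N, if the wrist force passes 120 N, or if a joint passes its speed limit or range.

## Working session

There is one attempt and no reset: what is moved stays moved. The work goes in short steps, Python scripts to look and compute and a shell command to move; the robot and the scene stay as the last step left them, time stands still between calls to the robot, and variables do not carry over. Pictures are saved under pics/ and viewed, and the job is handed in when it is done.

```bash
ls; mkdir -p pics; cat > h.py <<'E'
import numpy as np,cv2
from cell import arm
from scipy.spatial.transform import Rotation as R
def cam(n):
    p=arm.camera_params(n);f=240/np.tan(np.radians(p['fovy'])/2)
    return p,f,R.from_rotvec(np.ravel(p['rvec'])).as_matrix(),np.ravel(p['tvec'])
def px2w(n,u,v,d):
    p,f,M,t=cam(n);u=np.asarray(u,float);v=np.asarray(v,float);d=np.asarray(d,float)
    c=np.stack([(u-p['cx'])/f*d,(v-p['cy'])/f*d,d],-1)
    return (c-t)@M
def w2px(n,P):
    p,f,M,t=cam(n);c=np.atleast_2d(P)@M.T+t
    return np.c_[c[:,0]/c[:,2]*f+p['cx'],c[:,1]/c[:,2]*f+p['cy'],c[:,2]]
def shot(n,name):
    im,d=arm.get_image(n);cv2.imwrite(f'pics/{name}.png',im[:,:,::-1]);np.save(f'pics/{name}.npy',d);return im,d
E
python3 - <<'E'
from h import *
for n in('side','top'):
    shot(n,n+'0');print(n,arm.camera_params(n)); p,f,M,t=cam(n);print(-M.T@t)
    for l in('chamber','lever','lever_tip','keeper_top','cover','cover_end','loop_pin','keeper_seat','nut_a','beaker','jar'):
        print(l,[(np.round(r['rect']).tolist(),round(r['conf'],2)) for r in arm.look_for(n,l)][:3])
o=arm.observe();print(o)
E
```

```text
pics
side {'fovy': 52.615941913760125, 'cx': 329.50759994972077, 'cy': 237.8798671583184, 'rvec': array([ 2.44180984, -0.04895505,  0.0338646 ]), 'tvec': array([-0.6168116 ,  0.08285482,  0.92038793])}
[ 0.58396414 -0.55559859  0.76467739]
chamber [([316.0, 264.0, 180.0, 110.0], 0.77)]
lever [([327.0, 238.0, 16.0, 57.0], 0.86)]
lever_tip [([327.0, 239.0, 18.0, 56.0], 0.81)]
keeper_top [([277.0, 261.0, 46.0, 60.0], 0.73), ([329.0, 237.0, 15.0, 60.0], 0.39)]
cover [([277.0, 262.0, 41.0, 59.0], 0.75)]
cover_end [([278.0, 261.0, 45.0, 57.0], 0.88), ([326.0, 236.0, 14.0, 59.0], 0.55), ([290.0, 134.0, 34.0, 44.0], 0.47)]
loop_pin [([327.0, 236.0, 17.0, 56.0], 0.51)]
keeper_seat [([276.0, 261.0, 39.0, 59.0], 0.82)]
nut_a [([385.0, 282.0, 9.0, 13.0], 0.67)]
beaker [([290.0, 134.0, 34.0, 45.0], 0.93), ([275.0, 261.0, 45.0, 59.0], 0.73)]
jar [([298.0, 461.0, 45.0, 36.0], 0.8)]
top {'fovy': 55.198156266206446, 'cx': 320.62329741852403, 'cy': 233.83157293355262, 'rvec': array([ 2.21524861, -2.15127954,  0.12424849]), 'tvec': array([-0.03074848,  0.60009053,  0.82802335])}
[0.52093692 0.003351   
[... 513 characters left out ...]
'clock': 1.2, 'joints': array([ 1.06641499,  0.43452548,  0.02499539,  1.5732074 , -0.01161916,
        1.13403967, -0.07508422]), 'dq': array([ 8.76367425e-05, -1.25736493e-03,  4.54634195e-04, -2.53472839e-04,
        1.22272891e-04, -1.55386000e-03,  8.02394180e-04]), 'joint_efforts': array([-4.60448609e-04, -6.67690301e+01,  9.83430482e-01, -3.14807653e+01,
       -6.08674879e-02,  3.27265996e-02,  4.81132702e-05]), 'position': array([ 0.24439096, -0.57522947,  0.22672307]), 'ee_rot': array([-3.07840122e+00, -6.26760635e-01,  4.93366657e-06]), 'force': array([ 0.5458523 ,  0.17392305, -0.04541669]), 'ft_torque': array([-0.00096985, -0.01887781, -0.03860223]), 'width': 1.0037571847366704}
```

```bash
python3 - <<'E'
import cv2
for n in('side0','top0'):
    i=cv2.imread(f'pics/{n}.png')
    c=i[170:350,200:440] if n[0]=='s' else i[130:345,240:410]
    k=min(800/c.shape[1],600/c.shape[0]); cv2.imwrite(f'pics/{n}_c.png',cv2.resize(c,None,fx=k,fy=k,interpolation=cv2.INTER_CUBIC)[:600,:800]);print(k)
E
```

```text
3.3333333333333335
2.7906976744186047
```

View pics/side0.png

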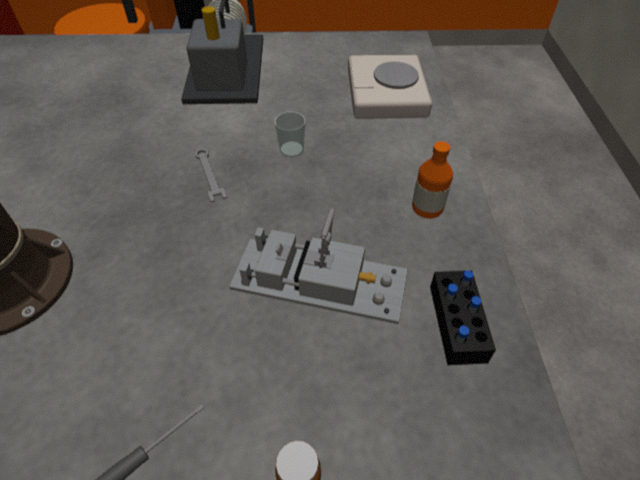

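View pics/side0_c.png

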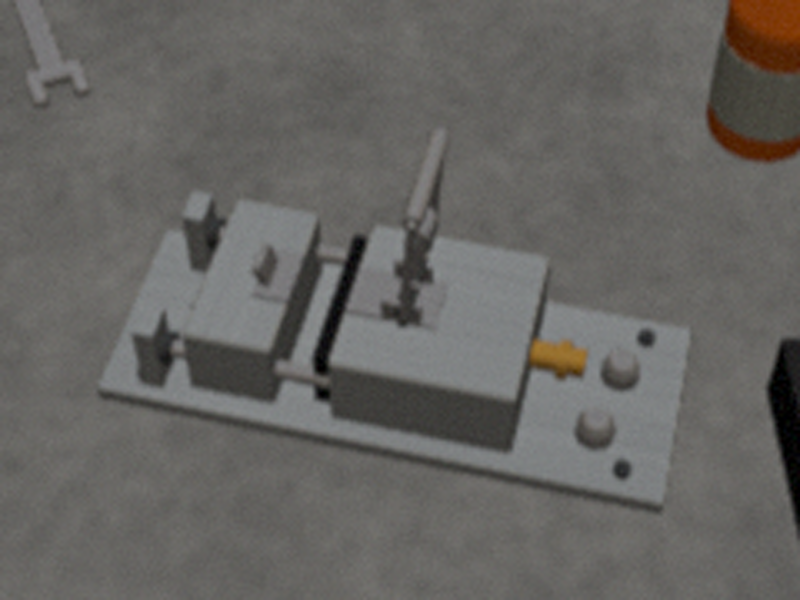

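View pics/top0.png

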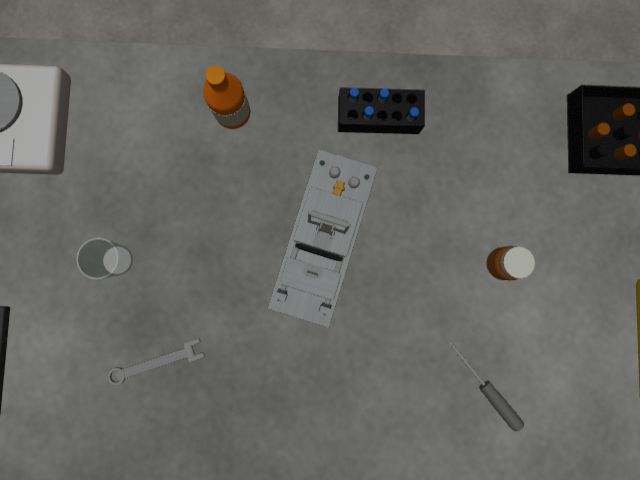

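View pics/top0_c.png

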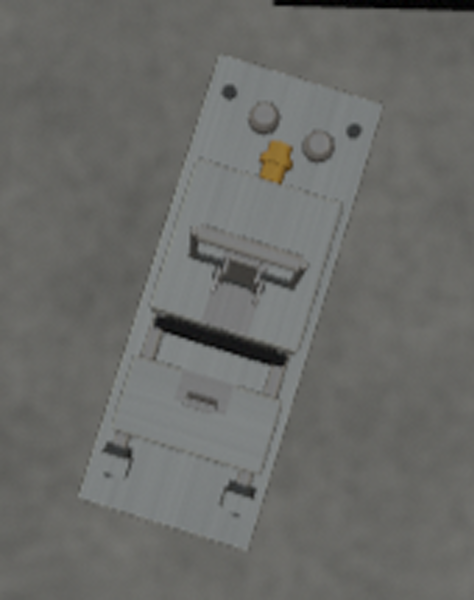

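```bash
python3 - <<'E'
from h import *
V,U=np.mgrid[0:480,0:640]
for n in('top','side'):
    d=np.load(f'pics/{n}0.npy');P=px2w(n,U,V,d)
    bx=(slice(140,335),slice(262,385)) if n=='top' else (slice(200,330),slice(225,415))
    Q=P[bx];D=d[bx];z=Q[...,2]
    print(n,'bench z',np.median(z[z<0.006]), (D==0).mean())
    m=(np.abs(z-0.012)<0.004)&(D>0)
    print('plate',m.sum(),np.median(z[m]),z[m].std())
    m66=(np.abs(z-0.066)<0.004)
    print('block top',m66.sum(),np.median(z[m66]),z[m66].std())
    h,e=np.histogram(z,bins=np.arange(-.01,.16,.004));print(dict(zip(np.round(e,3),h)))
# corners from colour picture
c=np.array([[219,56],[382,104],[248,550],[80,497]])/2.7907+[240,130]
p,f,M,t=cam('top');C=-M.T@t
def ray(n,u,v,z):
    p,f,M,t=cam(n);C=-M.T@t
    r=np.array([(u-p['cx'])/f,(v-p['cy'])/f,1])@M
    return C+r*(z-C[2])/r[2]
W=np.array([ray('top',u,v,.012) for u,v in c]);print(np.round(W,4))
s=np.array([[ 551,303],[689,328],[660,505],[100,390],[165,232]])/3.3333+[200,170]
S=np.array([ray('side',u,v,.012) for u,v in s]);print(np.round(S,4))
print([np.linalg.norm(W[i]-W[(i+1)%4]) for i in range(4)])
E
```

```text
top bench z 0.00032905112018558145 0.003960808838857619
plate 4626 0.012317260462785636 0.001480579357045906
block top 4104 0.0663149906578876 0.0015601374578544387
{np.float64(-0.01): np.int64(0), np.float64(-0.006): np.int64(853), np.float64(-0.002): np.int64(10683), np.float64(0.002): np.int64(1828), np.float64(0.006): np.int64(328), np.float64(0.01): np.int64(3692), np.float64(0.014): np.int64(665), np.float64(0.018): np.int64(55), np.float64(0.022): np.int64(66), np.float64(0.026): np.int64(88), np.float64(0.03): np.int64(29), np.float64(0.034): np.int64(12), np.float64(0.038): np.int64(72), np.float64(0.042): np.int64(198), np.float64(0.046): np.int64(143), np.float64(0.05): np.int64(44), np.float64(0.054): np.int64(24), np.float64(0.058): np.int64(316), np.float64(0.062): np.int64(1705), np.float64(0.066): np.int64(2399), np.float64(0.07): np.int64(87), np.float64(0.074): np.int64(20), np.float64(0.078): np.int64(55), np.float64(0.082): np.int64(42), np.float64(0.086): np.int64(9), np.float64(0.09): np.int64(58), np.float64(0.094): np.int64(38), np.float64(0.098): np.int64(20)
[... 1688 characters left out ...]
 np.float64(0.118): np.int64(11), np.float64(0.122): np.int64(15), np.float64(0.126): np.int64(13), np.float64(0.13): np.int64(12), np.float64(0.134): np.int64(29), np.float64(0.138): np.int64(15), np.float64(0.142): np.int64(6), np.float64(0.146): np.int64(4), np.float64(0.15): np.int64(5), np.float64(0.154): np.int64(7)}
[[ 0.7647 -0.0047  0.012 ]
 [ 0.7346 -0.1185  0.012 ]
 [ 0.428  -0.0338  0.012 ]
 [ 0.4601  0.0796  0.012 ]]
[[ 0.6879  0.0157  0.012 ]
 [ 0.7662 -0.0053  0.012 ]
 [ 0.7335 -0.121   0.012 ]
 [ 0.4302 -0.0363  0.012 ]
 [ 0.4593  0.0778  0.012 ]]
[np.float64(0.11765233242132661), np.float64(0.3180736714489836), np.float64(0.11783369622315926), np.float64(0.3160592311450486)]
```

```bash
cat >> h.py <<'E'
def fitpose():
    W=np.array([[.7647,-.0047],[.7346,-.1185],[.428,-.0338],[.4601,.0796]]);S=np.array([[.7662,-.0053],[.7335,-.121],[.4302,-.0363],[.4593,.0778]])
    L=np.array([[-.175,-.06],[-.175,.06],[.145,.06],[.145,-.06]])
    A=(W+S)/2;a=A.mean(0);l=L.mean(0)
    H=(L-l).T@(A-a);th=np.arctan2(H[0,1]-H[1,0],H[0,0]+H[1,1])
    c,s=np.cos(th),np.sin(th);Rm=np.array([[c,-s],[s,c]]);o=a-Rm@l
    return th,o,A-(L@Rm.T+o)
TH,O,RES=fitpose()
RC=np.array([[np.cos(TH),-np.sin(TH),0],[np.sin(TH),np.cos(TH),0],[0,0,1]]);OC=np.array([*O,0])
def w2c(P): return (np.asarray(P)-OC)@RC
def c2w(P): return np.asarray(P)@RC.T+OC
E
python3 - <<'E'
from h import *
print('yaw',TH,np.degrees(TH),O);print(RES.round(4))
V,U=np.mgrid[0:480,0:640]
for n in('top','side'):
    d=np.load(f'pics/{n}0.npy');Q=w2c(px2w(n,U,V,d))*1000
    m=(d>0)&(abs(Q[...,0])<200)&(abs(Q[...,1])<70)
    x,y,z=Q[m].T; 
    if n=='side': z=z-1.3
    h=(abs(z-66)<4);
    print('top surf x pct',np.percentile(x[h],[.5,1,99,99.5]),'y',np.percentile(y[h],[.5,1,99,99.5]))
    hh,e=np.histogram(x[h],bins=np.arange(-100,110,3));print(dict(zip(e.tolist(),hh.tolist())))
    k=(x>20)&(z>74)&(z<90);print('keeper',np.c_[x[k],y[k],z[k]].round(0).tolist()[:20])
    k=(x<20)&(z>95);o=np.argsort(z[k]);print('lever/loop',np.c_[x[k],y[k],z[k]][o].round(0).astype(int).tolist())
E
```

```text
yaw 2.873034960673855 164.61277764014636 [ 0.58261268 -0.01629488]
[[-0.0018 -0.0001]
 [-0.0014  0.0008]
 [ 0.0022  0.0006]
 [ 0.001  -0.0013]]
top surf x pct [-89.40361056 -88.66934881 108.81909196 113.84135796] y [-51.66833424 -51.1204578   46.77156441  47.21795879]
{-100: 0, -97: 0, -94: 0, -91: 63, -88: 85, -85: 87, -82: 95, -79: 88, -76: 96, -73: 92, -70: 89, -67: 92, -64: 90, -61: 95, -58: 92, -55: 92, -52: 76, -49: 26, -46: 22, -43: 19, -40: 35, -37: 62, -34: 49, -31: 26, -28: 49, -25: 59, -22: 59, -19: 78, -16: 87, -13: 88, -10: 87, -7: 90, -4: 89, -1: 86, 2: 88, 5: 91, 8: 97, 11: 13, 14: 9, 17: 12, 20: 5, 23: 0, 26: 0, 29: 0, 32: 0, 35: 0, 38: 0, 41: 52, 44: 87, 47: 90, 50: 90, 53: 85, 56: 72, 59: 74, 62: 81, 65: 95, 68: 97, 71: 97, 74: 96, 77: 91, 80: 98, 83: 95, 86: 94, 89: 93, 92: 7, 95: 0, 98: 0, 101: 0, 104: 0}
keeper [[57.0, -11.0, 76.0], [57.0, -10.0, 74.0], [56.0, -8.0, 75.0], [59.0, -12.0, 82.0], [59.0, -11.0, 81.0], [58.0, -9.0, 80.0], [58.0, -7.0, 81.0], [57.0, -6.0, 79.0], [57.0, -4.0, 75.0], [56.0, -2.0, 75.0], [61.0, -12.0, 81.0], [61.0, -10.0, 83.0], [60.0, -8
[... 13039 characters left out ...]
 174], [-30, -9, 174], [-29, -7, 174], [-32, 21, 174], [-32, 8, 174], [-30, -7, 174], [-29, 22, 174], [-29, 29, 174], [-31, 24, 174], [-31, 9, 174], [-28, -25, 174], [-31, 2, 174], [-28, 25, 174], [-32, -1, 174], [-30, 20, 174], [-28, 18, 174], [-27, 21, 174], [-32, -28, 174], [-31, 26, 174], [-28, -11, 174], [-33, -24, 174], [-30, 7, 174], [-30, 5, 174], [-29, 25, 174], [-27, -15, 174], [-27, 23, 174], [-30, -2, 174], [-33, 24, 174], [-31, 16, 174], [-31, -14, 174], [-29, -4, 174], [-30, -23, 174], [-30, -25, 175], [-27, -1, 175], [-31, 23, 175], [-27, 30, 175], [-28, -1, 175], [-29, 21, 175], [-32, -23, 175], [-29, -22, 175], [-27, 8, 175], [-31, -18, 175], [-28, -19, 175], [-29, 11, 175]]
```

```bash
cat >> h.py <<'E'
def tool():
    o=arm.observe();M=R.from_rotvec(o['ee_rot']).as_matrix();return o,M
def status():
    o,M=tool();f=np.array(o['force'])@RC
    print('t %.2f chamber TCP mm %s force_ch %s w %.2f'%(o['clock'],np.round(w2c(o['position'])*1000,1),np.round(f,1),o['width']))
    C=RC.T@M;print('tool axes in chamber x,y,z:',np.round(C[:,0],3),np.round(C[:,1],3),np.round(C[:,2],3))
def delta(target_mm):
    o,M=tool();print('tool shift mm',np.round(M.T@(c2w(np.array(target_mm)/1000)-o['position'])*1000,1))
E
python3 - <<'E'
from h import *
status()
o,M=tool();C=RC.T@M
for s in(1,-1):
    T=RC@np.array([[s,0,0],[0,-s,0],[0,0,-1]]).T
    r=R.from_matrix(M.T@T).as_rotvec(degrees=True);print(s,r)
delta([150,-1,220])
for n in('jar','beaker'):
    pass
V,U=np.mgrid[0:480,0:640];d=np.load('pics/top0.npy');P=px2w('top',U,V,d)
print('jar',P[255:268,515:525].reshape(-1,3).mean(0))
Q=w2c(P)*1000;m=(abs(Q[...,0]-114)<10)&(abs(abs(Q[...,1])-42)<12);print('post z',np.percentile(Q[m][:,2],[50,90,99]))
E
```

```text
t 1.20 chamber TCP mm [177.8 628.6 226.7] force_ch [-0.5 -0.3 -0. ] w 1.00
tool axes in chamber x,y,z: [-0.784 -0.621  0.   ] [-0.621  0.784 -0.   ] [ 0. -0. -1.]
1 [-5.87068747e-04 -2.58682731e-03 -1.41596592e+02]
-1 [-2.01450384e-03  4.57182526e-04  3.84034082e+01]
tool shift mm [ 412.9 -476.2    6.7]
jar [ 0.55837953 -0.36261955  0.0813386 ]
post z [59.35144765 62.87829046 64.44127686]
```

```bash
python3 -m pendant '[[[0,0,0],[0,0,9.6],0],[[0,0,0],[0,0,9.6],0],[[0,0,0],[0,0,9.6],0],[[0,0,0],[0,0,9.6],0],[[0,-0.05,0],[0,0,0],0],[[0,-0.05,0],[0,0,0],0],[[0,-0.05,0],[0,0,0],0],[[0,-0.05,0],[0,0,0],0],[[0,-0.05,0],[0,0,0],0],[[0,-0.05,0],[0,0,0],0]]' 20; python3 - <<'E'
from h import *
status();delta([150,-1,220])
E
```

```text
clock: 2.45
position: [0.3244, -0.2845, 0.227]
ee_rot: [3.113, -0.42, 0.001]
force: [1.5, 0.4, 0.8]
width: 0.009
t 2.45 chamber TCP mm [177.8 327.1 227. ] force_ch [-1.4 -0.8  0.8] w 0.01
tool axes in chamber x,y,z: [-1.    -0.     0.001] [-0.  1.  0.] [-0.001  0.    -1.   ]
tool shift mm [  27.8 -328.1    6.9]
```

```bash
python3 -m pendant '[[[0.01,-0.055,0],[0,0,0],0],[[0.01,-0.055,0],[0,0,0],0],[[0.01,-0.055,0],[0,0,0],0],[[0.01,-0.055,0],[0,0,0],0],[[0.01,-0.055,0],[0,0,0],0],[[0.01,-0.053,0],[0,0,0],0],[[0,0,0.04],[0,0,0],0],[[0,0,0.04],[0,0,0],0],[[0,0,0.02],[0,0,0],0],[[0,0,0],[0,0,0],0]]'; python3 - <<'E'
from h import *
shot('side','s1')
i=cv2.imread('pics/s1.png');cv2.imwrite('pics/s1c.png',cv2.resize(i[130:350,180:440],None,fx=2.7,fy=2.7,interpolation=cv2.INTER_CUBIC))
status();delta([112,-1,42])
E
```

```text
clock: 3.7
position: [0.4678, 0.0142, 0.1257]
ee_rot: [3.113, -0.42, -0.004]
force: [-0.8, 0.1, 0.6]
width: 0.004
t 3.75 chamber TCP mm [118.    0.7 126.7] force_ch [ 0.1 -0.8  0. ] w 0.01
tool axes in chamber x,y,z: [-1.    -0.    -0.001] [-0.  1.  0.] [ 0.001  0.    -1.   ]
tool shift mm [ 6.  -1.7 84.7]
```

View pics/s1c.png

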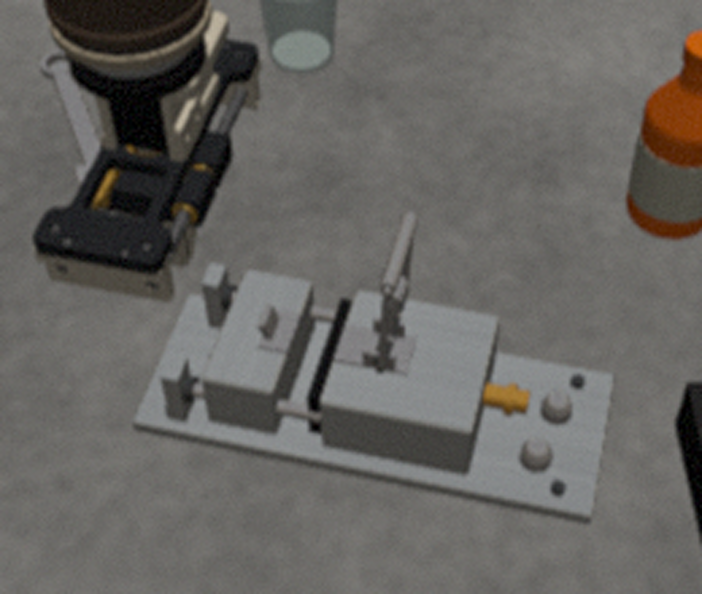

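The gripper stands above the cover's far end (crop ~140,240), between the posts (crop 215,290 and 180,390), and the latch is untouched. Next I go down between the posts and push.

```bash
python3 -m pendant '[[[0.003,-0.0015,0.03],[0,0,0],0],[[0,0,0.03],[0,0,0],0],[[0,0,0.025],[0,0,0],0],[[0,0,0],[0,0,0],0],[[0,0,0],[0,0,0],0]]'; python3 - <<'E'
from h import *
status()
E
```

```text
clock: 4.38
position: [0.4732, 0.0151, 0.0431]
ee_rot: [-3.113, 0.421, -0.003]
force: [1.0, 0.6, -0.0]
width: 0.002
t 4.38 chamber TCP mm [113.8  -1.3  43.1] force_ch [-0.8 -0.9 -0. ] w 0.00
tool axes in chamber x,y,z: [-1.    -0.     0.002] [-0.     1.    -0.001] [-0.002 -0.001 -1.   ]
```

```bash
python3 -m pendant '[[[0.006,0,0],[0,0,0],0],[[0.006,0,0],[0,0,0],0],[[0.005,0,0],[0,0,0],0],[[0.005,0,0],[0,0,0],0],[[0.004,0,0],[0,0,0],0],[[0.002,0,0],[0,0,0],0],[[0,0,0],[0,0,0],0]]'; python3 - <<'E'
from h import *
status()
E
```

```text
clock: 5.25
position: [0.4987, 0.0076, 0.0417]
ee_rot: [3.113, -0.421, -0.002]
force: [-4.5, 0.7, 2.8]
width: 0.005
t 5.25 chamber TCP mm [87.2 -0.8 41.7] force_ch [4.5 0.5 2.8] w 0.01
tool axes in chamber x,y,z: [-1.    -0.    -0.001] [-0.  1.  0.] [ 0.001  0.    -1.   ]
```

Sliding friction (~5 N) is felt; go on in small steps until the seal is felt.

```bash
python3 -m pendant '[[[0.002,0,0],[0,0,0],0],[[0.002,0,0],[0,0,0],0],[[0,0,0],[0,0,0],0]]'; python3 - <<'E'
from h import *
status()
E
python3 -m pendant '[[[0.0015,0,0],[0,0,0],0],[[0,0,0],[0,0,0],0]]'; python3 - <<'E'
from h import *
status()
E
```

```text
clock: 5.62
position: [0.5026, 0.0065, 0.0417]
ee_rot: [3.113, -0.42, -0.001]
force: [-4.6, 0.9, 1.6]
width: 0.004
t 5.62 chamber TCP mm [83.1 -0.7 41.7] force_ch [4.7 0.3 1.6] w 0.00
tool axes in chamber x,y,z: [-1.    -0.    -0.001] [-0.  1.  0.] [ 0.001  0.    -1.   ]
clock: 5.88
position: [0.5038, 0.0062, 0.0417]
ee_rot: [3.113, -0.42, -0.002]
force: [-5.7, 1.6, 4.0]
width: 0.005
t 5.88 chamber TCP mm [82.  -0.7 41.7] force_ch [5.9 0.  4. ] w 0.00
tool axes in chamber x,y,z: [-1.    -0.    -0.001] [-0.  1.  0.] [ 0.001  0.    -1.   ]
```

```bash
python3 -m pendant '[[[0.0015,0,0],[0,0,0],0],[[0,0,0],[0,0,0],0]]'; python3 - <<'E'
from h import *
status()
E
python3 -m pendant '[[[0.0015,0,0],[0,0,0],0],[[0,0,0],[0,0,0],0]]'; python3 - <<'E'
from h import *
status()
E
```

```text
clock: 6.12
position: [0.5042, 0.006, 0.0415]
ee_rot: [3.113, -0.42, -0.005]
force: [-8.4, 3.2, 5.8]
width: 0.007
t 6.12 chamber TCP mm [81.5 -0.7 41.5] force_ch [ 8.9 -0.8  5.8] w 0.01
tool axes in chamber x,y,z: [-1.    -0.    -0.003] [-0.     1.     0.001] [ 0.003  0.001 -1.   ]
clock: 6.38
position: [0.5046, 0.0059, 0.0414]
ee_rot: [3.113, -0.419, -0.007]
force: [-12.2, 2.9, 9.9]
width: 0.006
t 6.38 chamber TCP mm [81.1 -0.7 41.4] force_ch [12.6  0.4  9.9] w 0.01
tool axes in chamber x,y,z: [-1.    -0.001 -0.005] [-0.001  1.     0.001] [ 0.005  0.001 -1.   ]
```

```bash
python3 -m pendant '[[[-0.02,0,0],[0,0,0],0],[[-0.01,0,0],[0,0,0],0],[[0,0,-0.05],[0,0,0],0],[[0,0,-0.05],[0,0,0],0],[[0,0,-0.055],[0,0,0],0],[[0.03,0,-0.015],[0,0,0],0],[[0.05,0,0],[0,0,0],0],[[0.05,0,0],[0,0,0],0],[[0.045,0,0],[0,0,0],0],[[0,0,0],[0,0,0],0]]'; python3 - <<'E'
from h import *
shot('side','s2')
i=cv2.imread('pics/s2.png');cv2.imwrite('pics/s2c.png',cv2.resize(i[130:350,180:440],None,fx=2.7,fy=2.7,interpolation=cv2.INTER_CUBIC))
V,U=np.mgrid[0:480,0:640];d=np.load('pics/s2.npy');Q=w2c(px2w('side',U,V,d))*1000;Q=Q[(d>0)]
x,y,z=Q.T;h=(abs(z-67)<3)&(abs(y)<48)&(x>20)&(x<100);print('cover end',np.percentile(x[h],[1,2,95,98,99.5]) if h.sum() else None)
status();delta([-60,-1,118])
E
```

```text
clock: 7.62
position: [0.6499, -0.0349, 0.2108]
ee_rot: [3.112, -0.424, 0.002]
force: [0.1, 0.6, -0.7]
width: 0.005
cover end [21.95168999 22.32760033 68.87051487 70.31522052 71.53015614]
t 7.67 chamber TCP mm [-67.9  -0.4 211. ] force_ch [ 0.7 -0.2 -0.5] w 0.01
tool axes in chamber x,y,z: [-1.     0.001  0.   ] [0.001 1.    0.   ] [-0.  0. -1.]
tool shift mm [-8.  -0.6 93. ]
```

View pics/s2c.png

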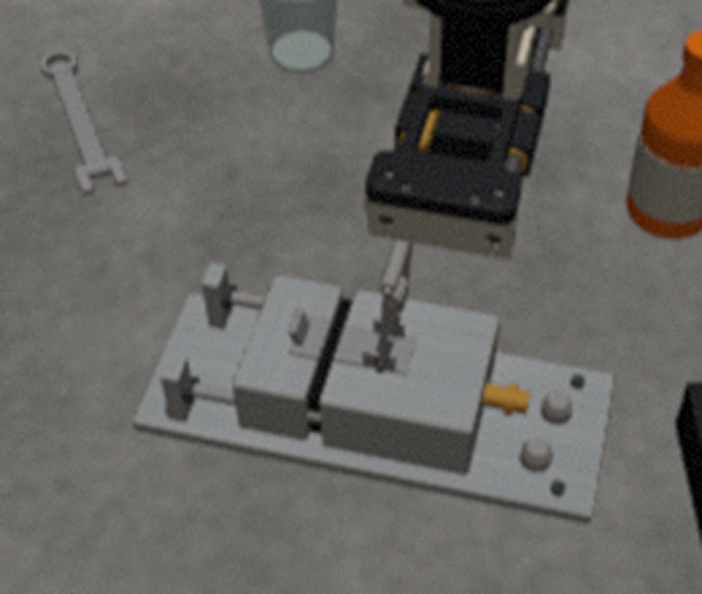

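The cover now sits against its seal (end at x≈71.5), and the loop and lever still stand. Next I go down behind them and push the lever to its stop.

```bash
python3 -m pendant '[[[0,0,0.045],[0,0,0],0],[[0,0,0.045],[0,0,0],0],[[-0.01,0,0],[0,0,0],0],[[-0.005,0,0],[0,0,0],0],[[-0.005,0,0],[0,0,0],0],[[-0.005,0,0],[0,0,0],0],[[-0.005,0,0],[0,0,0],0],[[-0.005,0,0],[0,0,0],0],[[0,0,0],[0,0,0],0]]'; python3 - <<'E'
from h import *
status()
E
```

```text
clock: 8.8
position: [0.6129, -0.0238, 0.1217]
ee_rot: [3.113, -0.42, -0.001]
force: [-0.0, 0.8, 0.6]
width: 0.006
t 8.80 chamber TCP mm [-31.2  -0.8 121.7] force_ch [ 0.3 -0.7  0.6] w 0.01
tool axes in chamber x,y,z: [-1. -0. -0.] [-0.  1.  0.] [ 0.  0. -1.]
```

```bash
python3 -m pendant '[[[-0.004,0,0],[0,0,0],0],[[-0.004,0,0],[0,0,0],0],[[0,0,0],[0,0,0],0]]'; python3 - <<'E'
from h import *
status()
E
python3 -m pendant '[[[-0.003,0,0],[0,0,0],0],[[0,0,0],[0,0,0],0]]'; python3 - <<'E'
from h import *
status()
shot('side','s3')
i=cv2.imread('pics/s3.png');cv2.imwrite('pics/s3c.png',cv2.resize(i[130:350,180:440],None,fx=2.7,fy=2.7,interpolation=cv2.INTER_CUBIC))
E
```

```text
clock: 9.18
position: [0.605, -0.0216, 0.1214]
ee_rot: [3.113, -0.42, -0.002]
force: [-0.3, 0.3, -0.5]
width: 0.004
t 9.18 chamber TCP mm [-23.   -0.8 121.4] force_ch [ 0.3 -0.2 -0.5] w 0.00
tool axes in chamber x,y,z: [-1.    -0.    -0.001] [-0.  1.  0.] [ 0.001  0.    -1.   ]
clock: 9.43
position: [0.603, -0.0211, 0.1218]
ee_rot: [3.113, -0.421, 0.001]
force: [2.4, -0.7, -0.9]
width: 0.006
t 9.43 chamber TCP mm [-20.9  -0.8 121.8] force_ch [-2.5  0.1 -0.9] w 0.01
tool axes in chamber x,y,z: [-1.     0.     0.001] [0. 1. 0.] [-0.001  0.    -1.   ]
```

View pics/s3c.png

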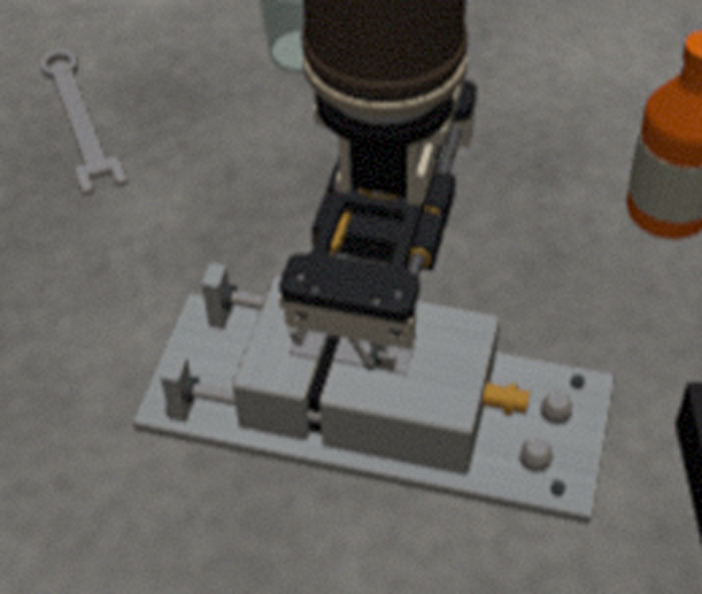

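```bash
python3 -m pendant '[[[-0.002,0,0],[0,0,0],0],[[0,0,0],[0,0,0],0]]'; python3 - <<'E'
from h import *
status()
E
python3 -m pendant '[[[-0.002,0,0],[0,0,0],0],[[0,0,0],[0,0,0],0]]'; python3 - <<'E'
from h import *
status()
E
```

```text
clock: 9.72
position: [0.6025, -0.021, 0.1222]
ee_rot: [-3.113, 0.421, -0.005]
force: [7.4, -2.3, -2.6]
width: 0.003
t 9.72 chamber TCP mm [-20.4  -0.8 122.2] force_ch [-7.7  0.3 -2.6] w 0.00
tool axes in chamber x,y,z: [-1.     0.     0.003] [ 0.  1. -0.] [-0.003 -0.    -1.   ]
clock: 9.98
position: [0.6021, -0.0209, 0.1226]
ee_rot: [-3.113, 0.422, -0.01]
force: [11.0, -3.7, -3.7]
width: -0.002
t 9.97 chamber TCP mm [-20.   -0.8 122.6] force_ch [-11.6   0.6  -3.7] w -0.00
tool axes in chamber x,y,z: [-1.     0.001  0.006] [ 0.001  1.    -0.001] [-0.006 -0.001 -1.   ]
```

```bash
python3 -m pendant '[[[0.015,0,0],[0,0,0],0],[[0.01,0,-0.03],[0,0,0],0],[[0.01,0,-0.05],[0,0,0],0],[[0.02,0,-0.01],[0,0,0],0],[[0,0,0],[0,0,0],0]]'; cat >> h.py <<'E'
def bar(n,name,zoff):
    shot(n,name);V,U=np.mgrid[0:480,0:640];d=np.load(f'pics/{name}.npy');Q=w2c(px2w(n,U,V,d))*1000-[0,0,zoff];Q=Q[d>0]
    x,y,z=Q.T
    # loop legs: |y| 27..37, above block
    k=(abs(abs(y+1)-32)<6)&(z>72)&(z<185)&(x>-60)&(x<90)
    A=Q[k];print(name,'legs pts',k.sum());
    for lo in range(72,185,10):
        s=A[(A[:,2]>=lo)&(A[:,2]<lo+10)]
        if len(s):print(lo,len(s),np.median(s,0).round(1),s[:,0].min().round(0),s[:,0].max().round(0))
    k=(abs(y)<9)&(z>80)&(z<185)&(x>-60)&(x<90);A=Q[k];print('mid')
    for lo in range(80,185,10):
        s=A[(A[:,2]>=lo)&(A[:,2]<lo+10)]
        if len(s):print(lo,len(s),np.median(s,0).round(1),s[:,0].min().round(0),s[:,0].max().round(0))
E
python3 - <<'E'
from h import *
status();bar('side','s4',1.3);bar('top','t4',0)
i=cv2.imread('pics/s4.png');cv2.imwrite('pics/s4c.png',cv2.resize(i[130:350,180:440],None,fx=2.7,fy=2.7,interpolation=cv2.INTER_CUBIC))
E
```

```text
clock: 10.6
position: [0.6529, -0.0349, 0.2122]
ee_rot: [-3.113, 0.422, -0.001]
force: [-0.7, -0.3, -1.0]
width: -0.0
t 10.60 chamber TCP mm [-72.7  -0.7 212.2] force_ch [ 0.6  0.5 -1. ] w -0.00
tool axes in chamber x,y,z: [-1.     0.001  0.001] [ 0.001  1.    -0.   ] [-0.001 -0.    -1.   ]
s4 legs pts 246
92 36 [-17.6  28.4  95.5] -21.0 -13.0
102 29 [-12.5  30.2 107.6] -16.0 -9.0
112 29 [ -7.5  29.5 117.9] -11.0 -4.0
122 27 [ -3.7  30.7 127. ] -7.0 -0.0
132 31 [  1.4  29.1 136.8] -2.0 6.0
142 29 [  5.8 -27.7 147.7] 2.0 10.0
152 28 [  9.9  31.3 156.3] 7.0 19.0
162 37 [ 13.1  27.7 165.3] 10.0 19.0
mid
80 33 [38.7 -0.7 81.4] -24.0 43.0
90 31 [-17.5   1.5  96.1] -21.0 -11.0
100 34 [-13.6   2.9 105.9] -16.0 -8.0
110 28 [-10.7   5.6 115. ] -13.0 -6.0
120 30 [ -8.4   2.5 124.4] -11.0 -3.0
130 63 [ -2.8   1.8 134.2] -8.0 4.0
160 50 [ 12.9   0.3 166.5] 9.0 20.0
t4 legs pts 79
82 1 [-18.7 -27.3  91.9] -19.0 -19.0
92 14 [-19.3 -31.8  95.7] -22.0 -16.0
102 3 [-15.  -33.9 107.2] -17.0 -14.0
112 8 [-10.8 -33.9 114.7] -13.0 -7.0
122 7 [ -5.1 -33.7 128.6] -8.0 -3.0
132 7 [ -0.6 -33.8 138.4] -3.0 2.0
142 7 [  3.9 -34.  147.5] 1.0 6.0
152 7 [  7.9 -34.8 157.7] 6.0 12.0
162 25 [ 13.2 -30.5 166.4] 9.0 18.0
mid
80 22 [39.8 -0.6 81.9] 37.0 43.0
160 9 [ 15.3  -7.9 165.5] 10.0 18.0
```

View pics/s4c.png

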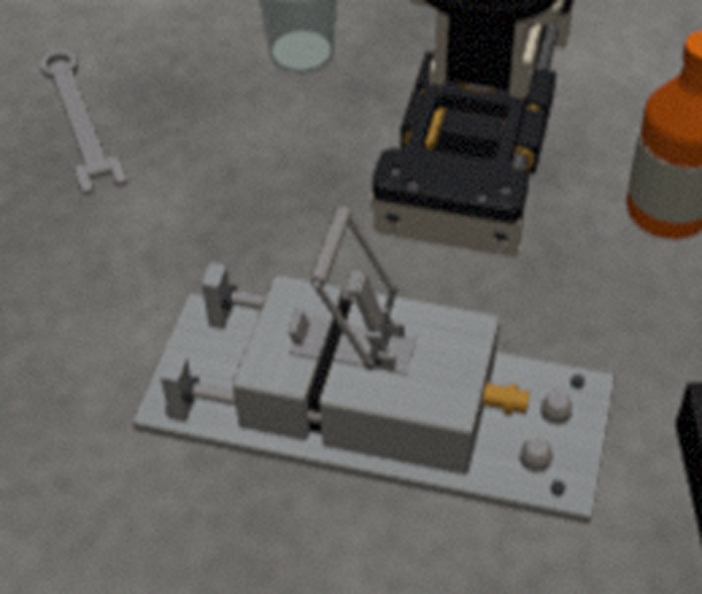

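```bash
python3 -m pendant '[[[-0.03,0,0],[0,0,0],0],[[-0.028,0,0.01],[0,0,0],0],[[0,0,0.03],[0,0,0],0],[[0,0,0.022],[0,0,0],0],[[-0.01,0,0],[0,0,0],0],[[-0.006,0,0],[0,0,0],0],[[-0.005,0,0],[0,0,0],0],[[-0.005,0,0.003],[0,0,0],0],[[-0.005,0,0.004],[0,0,0],0],[[0,0,0],[0,0,0],0]]'; python3 - <<'E'
from h import *
status()
E
```

```text
clock: 11.95
position: [0.5655, -0.0108, 0.1424]
ee_rot: [3.113, -0.42, -0.001]
force: [-0.2, 0.3, 0.3]
width: 0.007
t 11.95 chamber TCP mm [ 17.9  -0.8 142.4] force_ch [ 0.3 -0.2  0.3] w 0.01
tool axes in chamber x,y,z: [-1.    -0.    -0.001] [-0.  1.  0.] [ 0.001  0.    -1.   ]
```

```bash
python3 -m pendant '[[[-0.005,0,0.005],[0,0,0],0],[[-0.005,0,0.006],[0,0,0],0],[[-0.004,0,0.006],[0,0,0],0],[[-0.004,0,0.006],[0,0,0],0],[[-0.003,0,0.005],[0,0,0],0],[[-0.002,0,0.004],[0,0,0],0],[[0,0,0],[0,0,0],0],[[0,0,0],[0,0,0],0]]'; python3 - <<'E'
from h import *
status()
shot('side','s5')
i=cv2.imread('pics/s5.png');cv2.imwrite('pics/s5c.png',cv2.resize(i[130:350,180:440],None,fx=2.7,fy=2.7,interpolation=cv2.INTER_CUBIC))
E
```

```text
clock: 12.95
position: [0.5451, -0.0051, 0.1108]
ee_rot: [-3.113, 0.421, -0.003]
force: [4.2, -0.8, -2.6]
width: 0.007
t 12.95 chamber TCP mm [ 39.1  -0.8 110.8] force_ch [-4.3 -0.4 -2.6] w 0.01
tool axes in chamber x,y,z: [-1.     0.     0.002] [ 0.  1. -0.] [-0.002 -0.    -1.   ]
```

View pics/s5c.png

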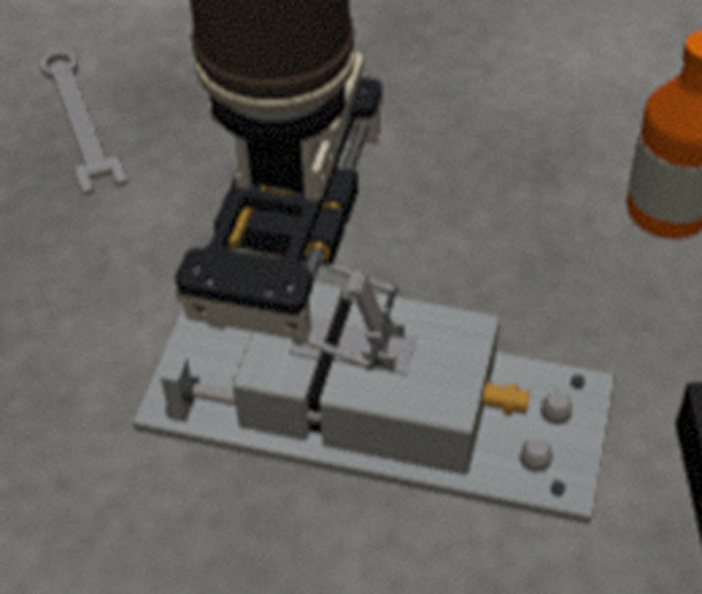

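```bash
python3 -m pendant '[[[0.003,0,0],[0,0,0],0],[[0.004,0,0],[0,0,0],0],[[0,0,-0.03],[0,0,0],0],[[0,0,-0.05],[0,0,0],0],[[0,0,-0.02],[0,0,0],0],[[0.03,0,0],[0,0,0],0],[[0.05,0,0],[0,0,0],0],[[0,0,0],[0,0,0],0]]'; python3 - <<'E'
from h import *
status();bar('side','s6',1.3);bar('top','t6',0)
i=cv2.imread('pics/s6.png');cv2.imwrite('pics/s6c.png',cv2.resize(i[210:330,220:380],None,fx=5,fy=5,interpolation=cv2.INTER_CUBIC))
E
```

```text
clock: 14.0
position: [0.63, -0.0293, 0.2098]
ee_rot: [3.113, -0.423, -0.0]
force: [-1.1, 0.6, -0.4]
width: 0.007
t 14.00 chamber TCP mm [-49.1  -0.  209.8] force_ch [ 1.2 -0.3 -0.4] w 0.01
tool axes in chamber x,y,z: [-1.     0.002  0.   ] [0.002 1.    0.   ] [-0.  0. -1.]
s6 legs pts 239
72 118 [42.  27.2 76.8] 19.0 61.0
82 84 [ 6.2 31.3 87.6] -18.0 31.0
92 37 [-16.9  27.9  93.9] -20.0 -5.0
mid
80 32 [39.4  0.1 81.6] -24.0 44.0
90 32 [-16.9   1.4  95.1] -21.0 -11.0
100 32 [-13.5   5.6 105.9] -17.0 -7.0
110 26 [-11.2   2.  115. ] -14.0 -6.0
120 29 [ -8.4   2.8 125.4] -10.0 -3.0
130 62 [ -2.9   1.8 133.8] -8.0 4.0
t6 legs pts 87
72 68 [ 44.3 -33.6  77. ] 18.0 59.0
82 19 [ 18.5 -34.4  84.3] 11.0 28.0
mid
```

View pics/s6c.png

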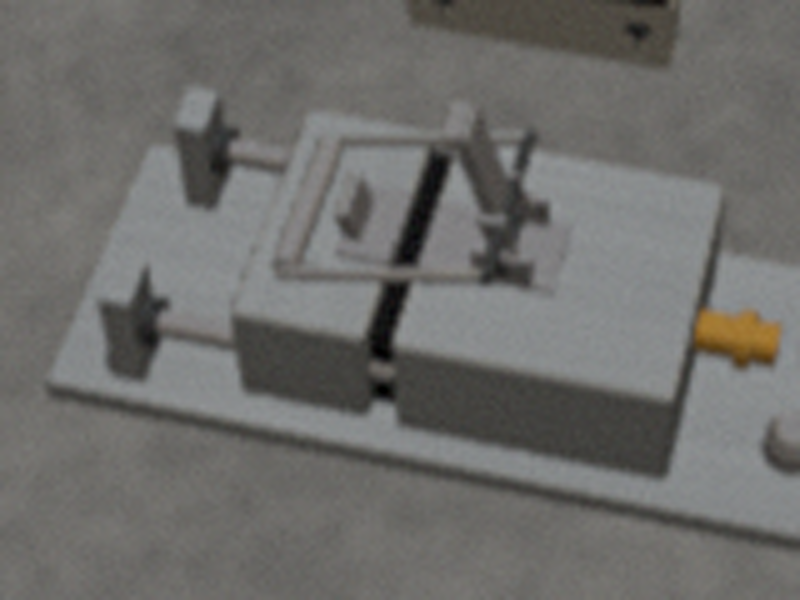

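```bash
python3 -m pendant '[[[-0.037,-0.001,0],[0,0,0],0],[[-0.037,0,0],[0,0,0],0],[[0,0,0.045],[0,0,0],0],[[0,0,0.045],[0,0,0],0],[[0.01,0,-0.002],[0,0,0],0],[[0.007,0,0],[0,0,0],0],[[0.007,0,-0.001],[0,0,0],0],[[0.008,0,-0.001],[0,0,0],0],[[0,0,0],[0,0,0],0]]'; python3 - <<'E'
from h import *
status()
E
```

```text
clock: 15.22
position: [0.5889, -0.016, 0.1254]
ee_rot: [-3.113, 0.421, -0.003]
force: [-1.5, -0.1, 0.1]
width: 0.003
t 15.22 chamber TCP mm [ -6.   -1.9 125.4] force_ch [1.4 0.5 0.1] w 0.00
tool axes in chamber x,y,z: [-1.     0.     0.002] [ 0.  1. -0.] [-0.002 -0.    -1.   ]
```

```bash
python3 -m pendant '[[[0.005,0,0],[0,0,0],0],[[0.005,0,0],[0,0,0],0],[[0.005,0,0.001],[0,0,0],0],[[0.005,0,0.001],[0,0,0],0],[[0,0,0],[0,0,0],0]]'; python3 - <<'E'
from h import *
status()
E
python3 -m pendant '[[[0.005,0,0.002],[0,0,0],0],[[0.004,0,0.002],[0,0,0],0],[[0.004,0,0.0025],[0,0,0],0],[[0,0,0],[0,0,0],0]]'; python3 - <<'E'
from h import *
status();bar('side','s7',1.3)
i=cv2.imread('pics/s7.png');cv2.imwrite('pics/s7c.png',cv2.resize(i[170:330,200:400],None,fx=3.7,fy=3.7,interpolation=cv2.INTER_CUBIC))
E
```

```text
clock: 15.85
position: [0.6074, -0.0212, 0.1224]
ee_rot: [3.113, -0.421, 0.0]
force: [-1.1, 0.9, -0.1]
width: 0.008
t 15.85 chamber TCP mm [-25.2  -1.8 122.4] force_ch [ 1.3 -0.5 -0.1] w 0.01
tool axes in chamber x,y,z: [-1.  0.  0.] [0. 1. 0.] [-0.  0. -1.]
clock: 16.35
position: [0.6197, -0.0246, 0.116]
ee_rot: [3.113, -0.421, 0.0]
force: [-2.1, 0.9, 2.5]
width: 0.004
t 16.35 chamber TCP mm [-38.   -1.8 116. ] force_ch [ 2.3 -0.3  2.5] w 0.00
tool axes in chamber x,y,z: [-1.  0.  0.] [0. 1. 0.] [-0.  0. -1.]
s7 legs pts 162
72 92 [31.6 31.3 76.5] -8.0 48.0
82 63 [-18.7  32.2  86.2] -34.0 6.0
182 7 [-41.4  27.1 184.3] -46.0 -30.0
mid
80 24 [39.  -0.1 81.5] 37.0 41.0
```

View pics/s7c.png

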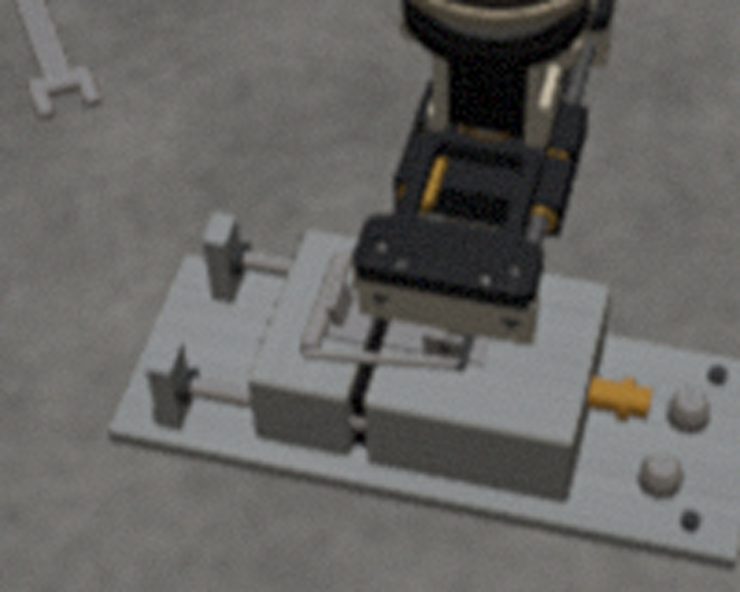

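The bar (crop ~325,305) has come right up behind the keeper (340,295). I carry on along the lever's arc.

```bash
python3 -m pendant '[[[0.004,0,0.003],[0,0,0],0],[[0.004,0,0.003],[0,0,0],0],[[0.004,0,0.004],[0,0,0],0],[[0,0,0],[0,0,0],0]]'; python3 - <<'E'
from h import *
status()
E
python3 -m pendant '[[[0.003,0,0.0045],[0,0,0],0],[[0.003,0,0.0045],[0,0,0],0],[[0,0,0],[0,0,0],0]]'; python3 - <<'E'
from h import *
status()
E
```

```text
clock: 16.9
position: [0.631, -0.0277, 0.1055]
ee_rot: [3.113, -0.42, -0.001]
force: [-2.2, -0.5, 0.9]
width: 0.006
t 16.90 chamber TCP mm [-49.7  -1.8 105.5] force_ch [2.  1.1 0.9] w 0.01
tool axes in chamber x,y,z: [-1.    -0.    -0.001] [-0.  1.  0.] [ 0.001  0.    -1.   ]
clock: 17.27
position: [0.6374, -0.0295, 0.0969]
ee_rot: [3.113, -0.421, 0.001]
force: [-0.9, -0.2, 0.2]
width: 0.003
t 17.27 chamber TCP mm [-56.3  -1.8  96.9] force_ch [0.8 0.4 0.2] w 0.00
tool axes in chamber x,y,z: [-1.     0.     0.001] [ 0.  1. -0.] [-0.001 -0.    -1.   ]
```

```bash
python3 -m pendant '[[[0.002,0,0.0045],[0,0,0],0],[[0.001,0,0.0045],[0,0,0],0],[[0,0,0],[0,0,0],0]]'; python3 - <<'E'
from h import *
status()
E
python3 -m pendant '[[[0.0005,0,0.004],[0,0,0],0],[[0,0,0.004],[0,0,0],0],[[0,0,0],[0,0,0],0]]'; python3 - <<'E'
from h import *
status()
E
```

```text
clock: 17.65
position: [0.6402, -0.0302, 0.088]
ee_rot: [3.113, -0.421, 0.001]
force: [-0.4, 0.3, -0.7]
width: -0.0
t 17.65 chamber TCP mm [-59.2  -1.8  88. ] force_ch [ 0.5 -0.2 -0.7] w -0.00
tool axes in chamber x,y,z: [-1.     0.     0.001] [ 0.  1. -0.] [-0.001 -0.    -1.   ]
clock: 18.02
position: [0.6398, -0.0302, 0.0797]
ee_rot: [3.113, -0.42, -0.001]
force: [-0.2, -0.2, -0.6]
width: 0.007
t 18.02 chamber TCP mm [-58.8  -1.8  79.7] force_ch [ 0.1  0.3 -0.6] w 0.01
tool axes in chamber x,y,z: [-1.    -0.    -0.001] [-0.  1.  0.] [ 0.001  0.    -1.   ]
```

```bash
python3 -m pendant '[[[0,0,0.002],[0,0,0],0],[[0,0,0.002],[0,0,0],0],[[0,0,0],[0,0,0],0]]'; python3 - <<'E'
from h import *
status()
E
```

```text
clock: 18.4
position: [0.6401, -0.0302, 0.0788]
ee_rot: [3.113, -0.421, 0.001]
force: [-9.3, -0.4, 25.0]
width: 0.003
t 18.40 chamber TCP mm [-59.1  -1.9  78.8] force_ch [ 8.8  2.9 25. ] w 0.00
tool axes in chamber x,y,z: [-1.    -0.     0.001] [-0.  1.  0.] [-0.001  0.    -1.   ]
```

Firm contact at the flat height (z 79). I lift clear and inspect.

```bash
python3 -m pendant '[[[0,0,-0.02],[0,0,0],0],[[0,0,-0.05],[0,0,0],0],[[0,0,-0.05],[0,0,0],0],[[0.03,0,-0.05],[0,0,0],0],[[0.05,0.05,0],[0,0,0],0],[[0.03,0.06,0],[0,0,0],0],[[0,0.06,0],[0,0,0],0],[[0,0.06,0],[0,0,0],0],[[0,0,0],[0,0,0],0]]'; python3 - <<'E'
from h import *
status();bar('side','s8',1.3);bar('top','t8',0)
i=cv2.imread('pics/s8.png');cv2.imwrite('pics/s8c.png',cv2.resize(i[210:330,220:380],None,fx=5,fy=5,interpolation=cv2.INTER_CUBIC))
V,U=np.mgrid[0:480,0:640]
for n,zo in(('s0',0),):pass
for f,n,zo in(('side0','side',1.3),('s2','side',1.3),('s6','side',1.3),('s8','side',1.3),('top0','top',0),('t6','top',0),('t8','top',0)):
    d=np.load(f'pics/{f}.npy');Q=w2c(px2w(n,U,V,d))*1000;x,y,z=Q[d>0].T;z=z-zo
    h=(abs(z-66)<3)&(abs(y)<30)&(x>30)&(x<100);print(f,'cover end',np.percentile(x[h],[97,98,99,99.5]).round(1))
    k=(z>72)&(z<90)&(abs(y)<8)&(x<-25)&(x>-110);print('  lever z by x',[(a,np.median(z[k&(x>a)&(x<a+10)]).round(1)) for a in range(-90,-25,10) if (k&(x>a)&(x<a+10)).any()])
E
```

```text
clock: 19.52
position: [0.6772, -0.2778, 0.2457]
ee_rot: [3.107, -0.435, -0.003]
force: [0.7, 0.9, -0.1]
width: 0.003
t 19.52 chamber TCP mm [-160.6  227.   245.7] force_ch [-0.5 -1.  -0.1] w 0.00
tool axes in chamber x,y,z: [-1.     0.01  -0.001] [0.01  1.    0.005] [ 0.001  0.005 -1.   ]
s8 legs pts 256
72 256 [ 3.6 27.4 74.7] -38.0 47.0
mid
80 64 [-34.1  -0.4  80.6] -60.0 40.0
t8 legs pts 288
72 288 [  4.7 -28.3  75. ] -39.0 46.0
mid
80 88 [-32.3  -1.9  81. ] -59.0 39.0
side0 cover end [91.1 91.7 92.3 92.7]
  lever z by x [(-40, np.float64(72.8))]
s2 cover end [70.3 70.4 71.3 71.5]
  lever z by x [(-30, np.float64(89.8))]
s6 cover end [70.6 70.9 71.  71.4]
  lever z by x []
s8 cover end [66.8 67.  67.4 67.6]
  lever z by x [(-90, np.float64(81.9)), (-80, np.float64(80.6)), (-70, np.float64(78.7)), (-60, np.float64(79.0)), (-50, np.float64(79.3)), (-40, np.float64(79.4)), (-30, np.float64(79.7))]
top0 cover end [90.7 91.1 91.7 92. ]
  lever z by x []
t6 cover end [70.  70.2 70.3 70.5]
  lever z by x []
t8 cover end [66.4 66.6 66.9 67. ]
  lever z by x [(-90, np.float64(81.8)), (-80, np.float64(80.2)), (-70, np.float64(79.5)), (-60, np.float64(79.4)), (-50, np.float64(79.3)), (-40, np.float64(79.3)), (-30, np.float64(78.0))]
```

View pics/s8c.png

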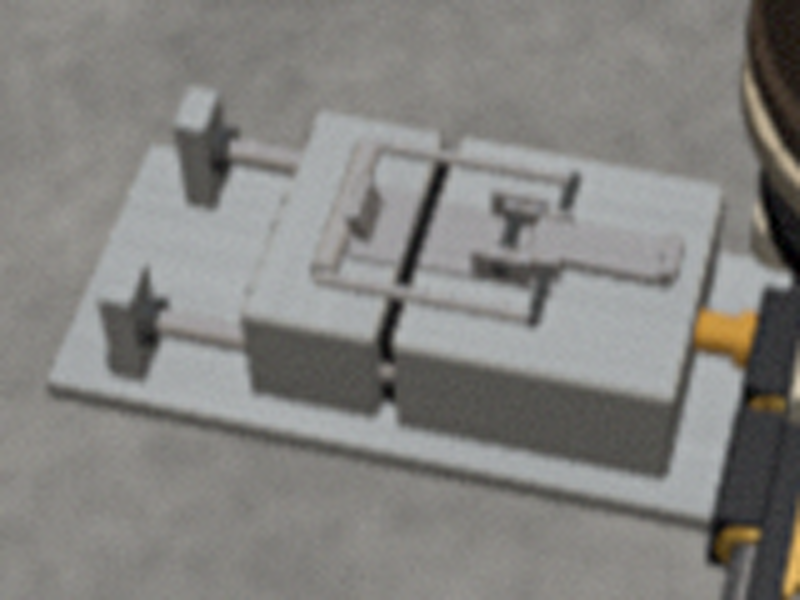

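The lever lies flat (crop 600,245) with its upper face at z≈79, the bar is hooked behind the keeper (345,210), and the cover is drawn in about 4 mm further. The arm is clear, so I hand the job in.

```bash
python3 - <<'E'
from h import *
status();print(arm.sign_off())
E
```

```text
t 19.62 chamber TCP mm [-161.1  219.   245.9] force_ch [-0.3 -1.   0.1] w 0.00
tool axes in chamber x,y,z: [-1.     0.002 -0.001] [ 0.002  1.    -0.   ] [ 0.001 -0.    -1.   ]
the job is handed in; nothing more can be done
None
```

The chamber is latched, and I handed the job in at 19.6 s; the hand-in gives no verdict. I pushed the cover onto its seal, set the lever to its open stop, swung the loop over so the bar dropped past the keeper, and then pressed the lever down flat.

**Final checks**
- **Lever:** its upper face measured z≈79 mm along its length in both cameras, which is flat. I saw this about 1 s after lifting off, so it stays down by itself.
- **Cover:** its end went from x≈71 to 67 mm. With the roughly 0.5 to 1 mm bias seen while it sat on the seal, that is about 1 to 2 mm out.
- **Loop:** the bar is hooked behind the keeper, and the arm is clear of everything with no contact force.
- **Force:** the highest reading I took was about 27 N, in the final press against the flat stop. Readings came only at the end of each call.

**Not confirmed**
- During the last part of the lever's travel I felt almost no resistance. It probably snapped past centre ahead of the finger, and the final press and pictures confirmed it was down.
- I did not measure the nuts, jar or beaker again at the end. The arm went nowhere near the nuts or beaker, and it passed well above the jar.

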